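# Button down the chest lid and draw the ruler out through its opening

### The arm

A 6-joint arm with a two-finger parallel gripper is mounted at the origin on the work surface. World frame = base frame: x ahead of the robot, y to its left, z up, the work surface at z = 0. Lengths are in m, angles in rad, forces in N, time in s.
With the tool pointing down it reaches from about 0.35 to 0.775 m from the base axis. Payload 5.5 kg.
Tool frame: the origin (TCP) lies at the very end of the fingers, on their centre line; the grasp point (between the pads) lies behind it (env.hold_point_z is the z of the grasp point in the tool frame, in m); z points along the fingers, y is the line along which they close (so a half turn about z gives the same grasp; the last joint's range is limited). The gripper opens to 85 mm and grips with 20 to 120 N. Pads are 22 mm wide; open, the fingers measure 114 mm over their backs; the gripper's body (76 mm by 85 mm) begins 54 mm behind the grasp point. The pads swing forward as they close: fully open they stand 13 mm farther back than shut.
Start: joints at [-1.428, 0.313, 0.046, 1.304, 0, 1.431], TCP at [0.16, -0.552, 0.231] pointing down, gripper open.
Joint ranges: [-2.76, 2.76], [-0.86, 1.69], [-1.03, 1.26], [-2.2, 2.34], [-1.47, 1.5], [-3.14, 3.14]. Speed limits (rad/s): [2.57, 2.57, 3.14, 3.14, 3.14, 3.14].

### API

Orientations are given as a unit quaternion [w, x, y, z].
In Python, from workcell import env gives the robot as it stands.
- The arm moves only by the tool arm_command, never from a script. Its argument "rows" is a list of rows, each an object with "delta_pos": the shift along the tool's x, y, z scaled (see below), a list of three; "rot": the turn, a rotation vector about the tool's x, y, z scaled (see below), a list of three; "fingers": the closure, from 0 (fully open) to 1 (shut). A call has 1 to 20 rows; each row shifts and turns the commanded pose from where the row before left it, along the tool's axes as they then stand; what a row does not reach is not made up. The controller multiplies each number of a shift by 0.02 m and each number of a turn by 360 degrees. A row lasts 1/10 s, in which the tool goes at most 50 mm and 8.59 degrees, less where a joint would pass 70% of its speed; a pose out of reach is approached as far as the arm can. A call with a number of a shift or a turn outside -1 to 1 is refused whole. A call with a gripper value outside its range is refused whole. The fingers move at their own pace and stop on an object; "squeeze" is the grip in N (left out, the last holds). Time passes only in rows, so rows that do not move let the fingers close. It gives the time, the measured TCP pose, the force and the opening at its end, in the units of the state.
- env.get_state(): the state, without advancing time (a new reading comes with each control period).
- env.read_camera(name): name is "side" or "top"; returns (picture, depth): 480x640x3 uint8, blue, green, red; 480x640 float32, m along the optical axis (not along the pixel's ray), 0 where there is no reading.
- env.get_calibration(name): a dict with "mtx" (3x3 intrinsics, pixels), "R" (3x3) and "t" (3): a world point X has camera coordinates R X + t. Camera axes: x right, y down, z forward; pixel columns grow to the right and rows downward; lengths in m; the calibration is good to about 2 mm. A picture is of the moment at which its call begins. get_calibration takes no time and is no camera call.
- env.hand_in(): hands the job in, once; it reports no verdict.
The state is a dict: "clock": time; "joint_pos": joint angles; "qvel": joint speeds; "tau": joint torques, N m; "tcp_pos": TCP position; "orientation": TCP orientation; "wrist_force": force on the tool from outside, world axes, zero at the start; "ft_torque": the same for the moment, N m; "finger_gap": finger opening in m.
Only numpy, scipy, OpenCV 4.12 (cv2) and the standard library are available. Lean on these libraries where they do the work, as an engineer would, in place of code of your own. Each camera call takes 0.05 s, during which the arm holds its last target. There are 200 camera calls.

### The job

A tiffin lid stands on the lid of the flat pencil chest, so that lid must stay shut: first turn the black turnbutton until it lies squarely across the aluminium lid, and leave it there. Then bring the long wooden ruler out of the chest through the opening in the lid, which is shorter than the ruler, by tilting it and drawing it out slantwise, one end first. Finish while still holding the ruler in the gripper, still in the air with its whole length at least 10 cm above the desk and clear of everything else; do not lift the lid, and leave the tiffin lid and the other things on the desk where they are.

Things in the scene. Friction and masses are not known exactly. Their poses are not given: they have to be found in the camera images.
- chest: Flat dark wooden pencil chest, fixed to the desk. Origin: centre of its underside, on the desk (z = 0). Axes: x across its width towards the lid's hinge, y along its length, z up. Outside 160 (x) by 420 (y) mm; walls and floor 5 mm: inner floor at z = 5, inside 150 by 410 mm. A plywood block 26 by 80 mm, level with the lid's top, outside its -x side at x = -93, y = -150 mm carries the turnbutton.
- lid_opening (a point): Centre of the opening in the chest's aluminium lid, at the level of the lid's top, over the chest's centre; axes as the chest's. The lid is 6 mm thick, underside 51 and top 57 mm above the desk. The opening is 130 mm across (x) and 240 mm long (y); beyond it each end of the chest's inside is covered for 85 mm.
- chest_lid (a joint): Hinge of the aluminium lid along the chest's +x side: 0 = shut, grows as the -x edge lifts (rad). The lid weighs about 0.3 kg and nothing but its weight (and the turnbutton, once across) keeps it down.
- turnbutton (a joint): Angle of the turnbutton about its upright pivot (rad): 0 = along the chest's +y axis, beside the lid; it grows clockwise seen from above; pi/2 (its stop) = squarely across, its long arm pointing along the chest's +x over the lid. It stays where it is left (light friction, about 0.04 N m).
- turnbutton_grip (a point): Point on the turnbutton's pivot axis, half-way up the bar, 68 mm above the desk; it lies at x = -93, y = -155 mm in the chest's frame. The turnbutton is a black plastic bar 12 mm wide, 18 mm high (from 59 to 77 mm above the desk), reaching 44 mm from the pivot on its long arm and 12 mm on the other side.
- ruler_mid (a point): Centre of the loose pale wooden ruler that lies flat in the chest: 310 mm long (along its y), 32 mm wide (x), 8 mm thick (z), about 55 g. At the start it rests on the chest's inner floor (centre 9 mm above the desk), roughly along the chest.
- ruler_end_a (a point): Middle of the ruler's end face at its own +y (155 mm from the centre).
- ruler_end_b (a point): Middle of the ruler's end face at its own -y (155 mm from the centre).
- tiffin_mid (a point): Centre of the loose round aluminium tiffin lid, 76 mm across, 14 mm high, lying rim up on the lid at its +y end (bystander).
- remover_mid (a point): Centre of the red plastic stapler remover, about 14 by 50 by 26 mm, on the desk (bystander).
- pencil_mid (a point): Centre of the six-sided wooden pencil, 181 mm long, 8 mm thick, on the desk (bystander).
- eraser_mid (a point): Centre of the white eraser, 22 by 45 by 12 mm, on the desk (bystander).
- stand_mid (a point): Centre of the transparent acrylic pen stand, 80 by 80 by 100 mm; its pens reach 150 mm high (bystander).
- tumbler_mid (a point): Centre of the steel tumbler, 70 mm across, 100 mm high (bystander).

How it is judged:
On the way, in this order (a step that is already met when the one before it is completed fails the run):
1. the turnbutton lies across the shut lid (value of joint turnbutton above 1.3 rad and value of joint chest_lid below 0.06 rad), for 0.2 s.
2. one end of the ruler is up through the opening while the other is still under the lid (((height (world z) of ruler_end_a above 0.075 m and height (world z) of ruler_end_b below 0.051 m) or (height (world z) of ruler_end_b above 0.075 m and height (world z) of ruler_end_a below 0.051 m))), for 0.1 s.
At the end, for the whole second after the job is handed in: The ruler is gripped by the fingers, still (under 0.05 m/s), touching nothing else, both its ends at least 95 mm above the desk; the turnbutton stands within 0.27 rad of squarely across (joint above 1.3 rad) and the lid is shut (joint below 0.06 rad) (all of step 1 and height (world z) of each of ruler_end_a, ruler_end_b above 0.095 m and contact force between the fingers and ruler above 1 N and contact force between ruler and chest below 0.1 N and contact force between ruler and tiffin_lid below 0.1 N and contact force between ruler and pen_stand below 0.1 N and contact force between ruler and tumbler below 0.1 N and contact force between ruler and drawers below 0.1 N and contact force between ruler and lamp below 0.1 N and linear speed of ruler below 0.05 m/s); the arm keeps its last pose, push and grip.
It fails at once if the chest's lid is lifted (value of joint chest_lid above 0.1 rad).
It fails at once if a bystander is moved by more than 3 cm (distance of any of tiffin_mid, remover_mid, pencil_mid, eraser_mid, stand_mid, tumbler_mid from where it was at the start of the episode above 0.03 m).
It also fails if it takes over 51 s, if anything falls off the work surface, if the arm or the gripper's body presses on something with over 40 N, if the wrist force passes 120 N, or if a joint passes its speed limit or range.

## Working session

There is one attempt and no reset: what is moved stays moved. The work goes in short steps, Python scripts to look and compute and a tool call to move; the robot and the scene stay as the last step left them, time stands still between calls to the robot, and variables do not carry over. Pictures are saved under pics/ and viewed, on a budget of 10 in all, crops included, one or two more only if the job needs it, and the job is handed in when it is done.

Besides the shell and the picture viewer there is one more tool, called after "Emit:" as a command line: name --argument value ..., lists and objects as JSON in quotes. arm_command: Moves the arm, as the interface text tells. Shifts and turns lie within -1 to 1; 1 stands for 0.02 m of shift or 360 degrees of turn. Its arguments: {"type":"object","properties":{"rows":{"type":"array","items":{"type":"object","properties":{"delta_pos":{"type":"array","items":{"type":"number","minimum":-1,"maximum":1}},"rot":{"type":"array","items":{"type":"number","minimum":-1,"maximum":1}},"fingers":{"type":"number"}}}},"squeeze":{"type":"number"}},"required":["rows"]}

```bash
mkdir -p pics; ls; python3 - <<'E'
from workcell import env
import cv2,numpy as np
print(env.get_state()); print(env.hold_point_z)
for n in("top","side"):
    p,d=env.read_camera(n); cv2.imwrite(f"pics/{n}0.png",p); np.save(f"pics/{n}0.npy",d)
    print(n,env.get_calibration(n))
E
```

```text
pics
{'clock': 0.0, 'joint_pos': array([-1.42760905e+00,  3.14005714e-01,  4.49757423e-02,  1.30357605e+00,
       -2.47722428e-05,  1.43122797e+00]), 'qvel': array([ 8.36364126e-04, -3.10468434e-04, -4.42042774e-04, -4.13258214e-04,
       -3.71169937e-05,  1.97554351e-04]), 'tau': array([-3.99302189e-05, -4.80628538e+01,  2.98532259e+01,  1.93014886e-02,
       -7.57444786e-05,  1.82917506e-05]), 'tcp_pos': array([ 0.16035518, -0.55166364,  0.23040451]), 'orientation': array([-9.04824618e-04,  9.90022385e-01,  1.40907270e-01, -1.40233840e-05]), 'wrist_force': array([ 1.35383668, -0.24909904,  0.96647786]), 'ft_torque': array([ 0.01773812, -0.01866462, -0.00639106]), 'finger_gap': 0.08541598084231611}
-0.0187
top {'mtx': array([[572.40115057,   0.        , 310.72804546],
       [  0.        , 572.40115057, 246.05480558],
       [  0.        ,   0.        ,   1.        ]]), 'R': array([[ 0.00789696, -0.99989287,  0.01232418],
       [-0.98861045, -0.00965898, -0.1501868 ],
       [ 0.15028975, -0.0109978 , -0.98858082]]), 't': array([-0.01536611,  0.6293104 ,  1.14357338])}
side {'mtx': array([[462.03735898,   0.        , 317.94690998],
       [  0.        , 462.03735898, 239.10562704],
       [  0.        ,   0.        ,   1.        ]]), 'R': array([[ 0.95480481, -0.29634537,  0.02296067],
       [-0.18183508, -0.64347095, -0.74355977],
       [ 0.23512503,  0.70577939, -0.66827515]]), 't': array([-0.58419584,  0.18530051,  0.99373346])}
```

View pics/top0.png

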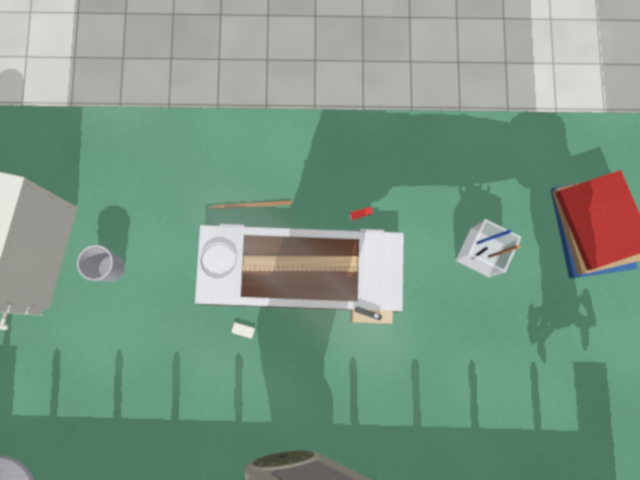

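View pics/side0.png

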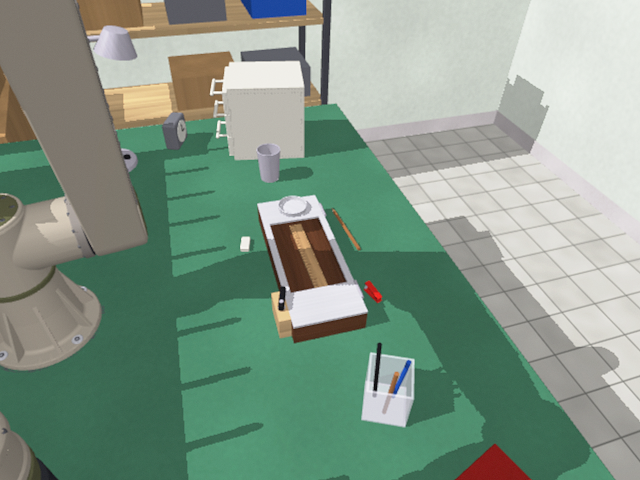

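```bash
cat > h.py <<'E'
from workcell import env
import cv2,numpy as np
from scipy.spatial.transform import Rotation as Rn
def cast(n,px,z):
    c=env.get_calibration(n); px=np.atleast_2d(np.float64(px))
    d=np.c_[px,np.ones(len(px))]@np.linalg.inv(c["mtx"]).T@c["R"]
    o=-c["R"].T@c["t"]
    return (o+d*((z-o[2])/d[:,2:]))
def proj(n,X):
    c=env.get_calibration(n); return cv2.projectPoints(np.float64(np.atleast_2d(X)),cv2.Rodrigues(c["R"])[0],c["t"],c["mtx"],None)[0][:,0]
def biggest(m):
    cs,_=cv2.findContours(m.astype(np.uint8),0,1); return max(cs,key=cv2.contourArea)[:,0]
E
python3 - <<'E'
from h import *
im=cv2.imread("pics/top0.png"); hsv=cv2.cvtColor(im,cv2.COLOR_BGR2HSV).astype(int)
H,S,V=hsv[...,0],hsv[...,1],hsv[...,2]
roi=np.zeros(H.shape,bool); roi[225:308,195:404]=1
lid=roi&(S<40)&(V>150)
hole=np.zeros_like(roi); hole[228:304,230:368]=1; hole&=(S>60)
def rect(px,z):
    P=cast("top",px,z)[:,:2]; (c,s,a)=cv2.minAreaRect((P*1000).astype(np.float32)); return c,s,a,cv2.boxPoints((c,s,a)).round(1).tolist()
print("hole",rect(biggest(hole),.057)); print("lid",rect(biggest(lid),.057))
rul=hole&(V>150)&(S<150)
r=biggest(rul); print("ruler",rect(r,.013), r.min(0),r.max(0))
blk=np.zeros_like(roi); blk[303:323,350:395]=1; blk&=(V<110)&(S<90)
b=biggest(blk); print("tb",rect(b,.077),b.min(0),b.max(0))
e=cv2.resize(im[220:330,190:410],None,fx=3.6,fy=3.6,interpolation=cv2.INTER_CUBIC); cv2.imwrite("pics/z1.png",e)
c=env.get_calibration("side"); print(-c["R"].T@c["t"])
E
```

```text
hole ((583.7516479492188, 12.182563781738281), (121.819580078125, 236.13116455078125), 0.4963107109069824, [[521.7999877929688, 129.6999969482422], [523.9000244140625, -106.4000015258789], [645.7000122070312, -105.4000015258789], [643.5999755859375, 130.8000030517578]])
lid ((585.2647094726562, 12.23504638671875), (424.0624694824219, 166.47344970703125), 88.88385009765625, [[497.8999938964844, -198.10000610351562], [664.4000244140625, -201.39999389648438], [672.5999755859375, 222.60000610351562], [506.20001220703125, 225.8000030517578]])
ruler ((596.8609008789062, 12.092170715332031), (32.234378814697266, 243.16714477539062), 0.5471839308738708, [[579.5999755859375, 133.5], [581.9000244140625, -109.5999984741211], [614.0999755859375, -109.30000305175781], [611.7999877929688, 133.8000030517578]]) [243 256] [357 271]
tb ((494.3548278808594, -117.40937805175781), (35.24102020263672, 7.515660285949707), 70.86503601074219, [[485.0, -132.8000030517578], [492.1000061035156, -135.3000030517578], [503.70001220703125, -102.0], [496.6000061035156, -99.5]]) [356 308] [373 316]
[ 0.35783552 -0.75524483  0.81528291]
```

View pics/z1.png

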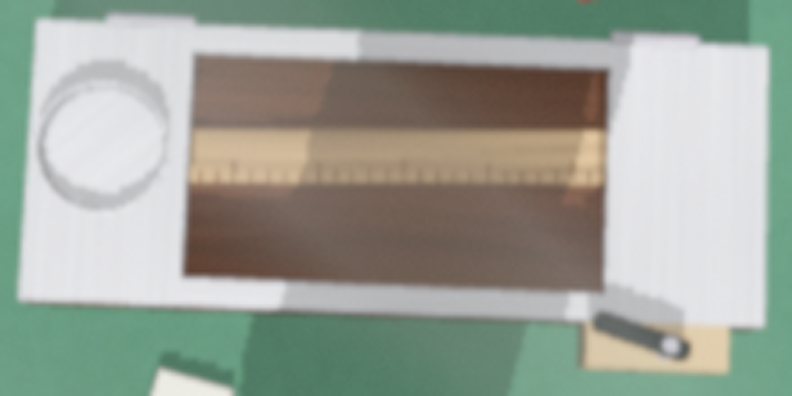

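```bash
python3 - <<'E'
from h import *
z=lambda a:np.array(a)/3.6+[190-.36,220-.36]
o=cast("top",z([(193,54),(608,70),(604,292),(183,275)]),.057)[:,:2]*1000
l=cast("top",z([(37,18),(768,44),(765,327),(18,300)]),.057)[:,:2]*1000
for q in(o,l):
    print(q.round(1).tolist(),q.mean(0).round(1),"sizes",np.linalg.norm(q[0]-q[1]),np.linalg.norm(q[3]-q[2]),np.linalg.norm(q[0]-q[3]),np.linalg.norm(q[1]-q[2]))
    d=(q[0]-q[1])+(q[3]-q[2]); print("y-axis yaw dev deg",np.degrees(np.arctan2(-d[0],d[1])))
    e=(q[0]-q[3])+(q[1]-q[2]); print("x-axis yaw",np.degrees(np.arctan2(e[1],e[0])))
p=cast("top",z([(672,346),(598,320)]),.077)[:,:2]*1000; print("piv,tip",p)
print("ruler",cast("top",z([(193,127),(606,130),(190,184),(604,188)]),.013)[:,:2]*1000)
c=(o.mean(0)*.5+l.mean(0)*.5);
for yaw in(-1.5,-2,):
  a=np.radians(yaw);M=np.array([[np.cos(a),-np.sin(a)],[np.sin(a),np.cos(a)]]); print("pred piv",c+M@[-93,-155])
E
```

```text
[[650.5, 130.0], [643.6, -108.6], [516.2, -105.7], [523.8, 132.4]] [583.5  12. ] sizes 238.6742683961279 238.23564624280954 126.75852367670852 127.35725749810649
y-axis yaw dev deg -1.7398927802367643
x-axis yaw -1.1862488211208149
[[670.6, 220.2], [659.7, -201.0], [497.3, -196.7], [508.9, 224.9]] [584.1  11.8] sizes 421.3352831205117 421.7149058223683 161.78267160523234 162.43214746269857
y-axis yaw dev deg -1.5322265643306507
x-axis yaw -1.6028850371960965
piv,tip [[ 485.59288946 -141.43237353]
 [ 499.58490851 -100.43739105]]
ruler [[ 614.14749684  133.65974735]
 [ 614.69548548 -111.41826637]
 [ 580.18296793  134.55967651]
 [ 580.06277982 -110.0775574 ]]
pred piv [ 486.79527493 -140.57168851]
pred piv [ 485.46806424 -139.71918433]
```

Emit:
arm_command --rows '[{"delta_pos": [0.5, -0.355, 0], "rot": [0, 0, 0], "fingers": 0.4}, {"delta_pos": [0.95, -0.675, 0], "rot": [0, 0, 0], "fingers": 0.4}, {"delta_pos": [0.95, -0.675, 0], "rot": [0, 0, 0], "fingers": 0.4}, {"delta_pos": [0.95, -0.675, 0], "rot": [0, 0, 0], "fingers": 0.4}, {"delta_pos": [0.95, -0.675, 0], "rot": [0, 0, 0], "fingers": 0.4}, {"delta_pos": [0.95, -0.675, 0], "rot": [0, 0, 0], "fingers": 0.4}, {"delta_pos": [0.95, -0.675, 0], "rot": [0, 0, 0], "fingers": 0.4}, {"delta_pos": [0.95, -0.675, 0], "rot": [0, 0, 0], "fingers": 0.4}, {"delta_pos": [0.95, -0.675, 0], "rot": [0, 0, 0], "fingers": 0.4}, {"delta_pos": [0.95, -0.675, 0], "rot": [0, 0, 0], "fingers": 0.4}, {"delta_pos": [0.95, -0.675, 0], "rot": [0, 0, 0], "fingers": 0.4}, {"delta_pos": [0.95, -0.675, 0], "rot": [0, 0, 0], "fingers": 0.4}, {"delta_pos": [0.95, -0.675, 0], "rot": [0, 0, 0], "fingers": 0.4}, {"delta_pos": [0.95, -0.675, 0], "rot": [0, 0, 0], "fingers": 0.4}, {"delta_pos": [0.95, -0.675, 0], "rot": [0, 0, 0], "fingers": 0.4}, {"delta_pos": [0.95, -0.675, 0], "rot": [0, 0, 0], "fingers": 0.4}, {"delta_pos": [0.95, -0.675, 0], "rot": [0, 0, 0], "fingers": 0.4}, {"delta_pos": [0.95, -0.675, 0], "rot": [0, 0, 0], "fingers": 0.4}, {"delta_pos": [0.95, -0.675, 0], "rot": [0, 0, 0], "fingers": 0.4}, {"delta_pos": [0.95, -0.675, 0], "rot": [0, 0, 0], "fingers": 0.4}]'

```text
clock: 2.1
tcp_pos: [0.4433, -0.1938, 0.2312]
orientation: [-0.0, 0.99, 0.141, -0.0]
wrist_force: [0.3, -0.9, -0.1]
finger_gap: 0.0514
```

Emit:
arm_command --rows '[{"delta_pos": [0, 0, 0], "rot": [0, 0, -0.0218], "fingers": 0.4}, {"delta_pos": [0, 0, 0], "rot": [0, 0, -0.0218], "fingers": 0.4}, {"delta_pos": [0, 0, 0], "rot": [0, 0, -0.0218], "fingers": 0.4}, {"delta_pos": [0, 0, 0], "rot": [0, 0, -0.0218], "fingers": 0.4}, {"delta_pos": [0, 0, 0], "rot": [0, 0, -0.0218], "fingers": 0.4}, {"delta_pos": [0, 0, 0], "rot": [0, 0, -0.0218], "fingers": 0.4}, {"delta_pos": [0, 0, 0], "rot": [0, 0, -0.0218], "fingers": 0.4}, {"delta_pos": [0, 0, 0], "rot": [0, 0, 0], "fingers": 0.4}, {"delta_pos": [0, 0, 0], "rot": [0, 0, 0], "fingers": 0.4}]'

```text
clock: 3.0
tcp_pos: [0.4429, -0.195, 0.2312]
orientation: [-0.0, 0.814, 0.581, -0.0]
wrist_force: [-0.6, 0.7, -0.5]
finger_gap: 0.0512
```

```bash
cat >> h.py <<'E'
def go(X,yaw=None):
    "shift (units of 20 mm) in tool axes to world TCP X, turn about tool z (deg)"
    s=env.get_state(); q=s["orientation"]; R=Rn.from_quat(np.roll(q,-1)).as_matrix()
    psi=np.degrees(np.arctan2(R[1,0],R[0,0]))
    print("t",round(s["clock"],2),"tcp",(s["tcp_pos"]*1000).round(1),"psi",psi.round(2),"tiltz",R[:,2].round(3),"gap",round(s["finger_gap"]*1000,1),"F",s["wrist_force"].round(1),"j",s["joint_pos"].round(2))
    if X is not None: print("delta units",(R.T@(np.array(X)-s["tcp_pos"])/.02).round(3))
E
python3 -c "
from h import *
go([.4865,-.1405,.064])"
```

```text
t 3.0 tcp [ 442.9 -195.   231.2] psi 70.97 tiltz [-0.  0. -1.] gap 51.2 F [-0.6  0.7 -0.5] j [-0.58  0.14 -0.18  1.25  0.    1.32]
delta units [3.284 1.174 8.361]
```

Emit:
arm_command --rows '[{"delta_pos": [0.821, 0.294, 0], "fingers": 0.4}, {"delta_pos": [0.821, 0.294, 0], "fingers": 0.4}, {"delta_pos": [0.821, 0.294, 0], "fingers": 0.4}, {"delta_pos": [0.821, 0.294, 0], "fingers": 0.4}, {"delta_pos": [0, 0, 0.9], "fingers": 0.4}, {"delta_pos": [0, 0, 0.9], "fingers": 0.4}, {"delta_pos": [0, 0, 0.9], "fingers": 0.4}, {"delta_pos": [0, 0, 0.9], "fingers": 0.4}, {"delta_pos": [0, 0, 0.9], "fingers": 0.4}, {"delta_pos": [0, 0, 0.9], "fingers": 0.4}]'

```text
schema error: expected keys delta_pos, rot, fingers
```

```bash
python3 -c "
from h import *
go([.4865,-.1405,.063])
for n in('top','side'):
  p,_=env.read_camera(n); cv2.imwrite(f'pics/{n}1.png',p)
a=cv2.imread('pics/top1.png')[280:340,320:420];b=cv2.imread('pics/side1.png')[250:350,230:380]
cv2.imwrite('pics/c1.png',np.vstack([cv2.resize(a,(500,300)),cv2.resize(b,(450,300)).copy() if 0 else cv2.resize(b,(500,300))]))
"
```

```text
t 3.0 tcp [ 442.9 -195.   231.2] psi 70.97 tiltz [-0.  0. -1.] gap 51.2 F [-0.6  0.7 -0.5] j [-0.58  0.14 -0.18  1.25  0.    1.32]
delta units [3.284 1.174 8.411]
```

View pics/c1.png

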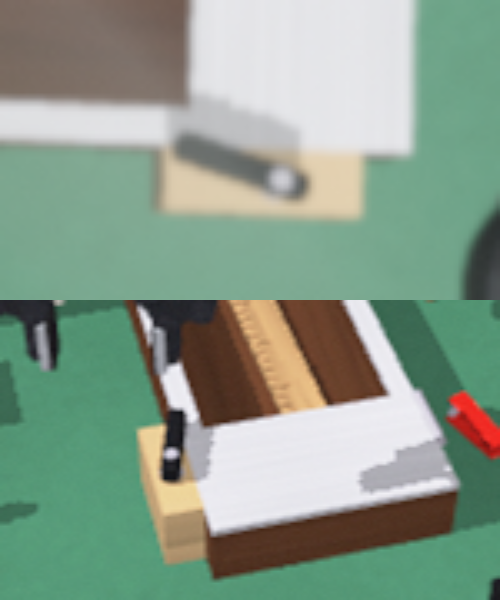

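The move was refused because `rot` is required. The picture shows the turnbutton unmoved, with its pivot at top pixel (376,316), as measured. I'll resend the move.

Emit:
arm_command --rows '[{"delta_pos": [0.821, 0.294, 0], "rot": [0, 0, 0], "fingers": 0.4}, {"delta_pos": [0.821, 0.294, 0], "rot": [0, 0, 0], "fingers": 0.4}, {"delta_pos": [0.821, 0.294, 0], "rot": [0, 0, 0], "fingers": 0.4}, {"delta_pos": [0.821, 0.294, 0], "rot": [0, 0, 0], "fingers": 0.4}, {"delta_pos": [0, 0, 0.95], "rot": [0, 0, 0], "fingers": 0.4}, {"delta_pos": [0, 0, 0.95], "rot": [0, 0, 0], "fingers": 0.4}, {"delta_pos": [0, 0, 0.95], "rot": [0, 0, 0], "fingers": 0.4}, {"delta_pos": [0, 0, 0.95], "rot": [0, 0, 0], "fingers": 0.4}, {"delta_pos": [0, 0, 0.95], "rot": [0, 0, 0], "fingers": 0.4}, {"delta_pos": [0, 0, 0.95], "rot": [0, 0, 0], "fingers": 0.4}, {"delta_pos": [0, 0, 0.95], "rot": [0, 0, 0], "fingers": 0.4}, {"delta_pos": [0, 0, 0], "rot": [0, 0, 0], "fingers": 0.4}, {"delta_pos": [0, 0, 0], "rot": [0, 0, 0], "fingers": 0.4}]'

```text
clock: 4.4
tcp_pos: [0.4865, -0.1409, 0.0984]
orientation: [-0.0, 0.814, 0.581, -0.0]
wrist_force: [0.1, -0.5, 0.3]
finger_gap: 0.0514
```

```bash
python3 -c "
from h import *
go([.4865,-.1405,.063])
for n in('side',):
  p,_=env.read_camera(n); cv2.imwrite('pics/s2.png',cv2.resize(p[220:350,220:380],None,fx=4,fy=4,interpolation=2))
"
```

```text
t 4.4 tcp [ 486.5 -140.9   98.4] psi 71.09 tiltz [-0.001  0.    -1.   ] gap 51.4 F [ 0.1 -0.5  0.3] j [-0.44  0.26 -0.36  0.95 -0.    1.46]
delta units [ 0.018 -0.003  1.77 ]
```

View pics/s2.png

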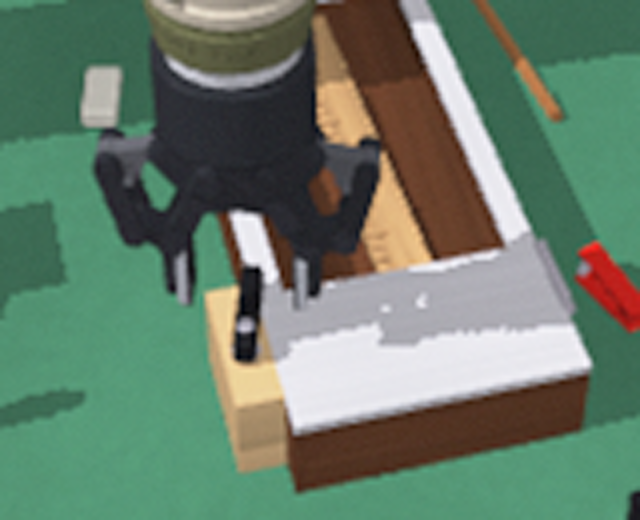

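The open fingers straddle the bar at its pivot, near (245,320) in the crop. Next I descend and grip lightly.

Emit:
arm_command --rows '[{"delta_pos": [0, 0, 0.59], "rot": [0, 0, 0], "fingers": 0.4}, {"delta_pos": [0, 0, 0.59], "rot": [0, 0, 0], "fingers": 0.4}, {"delta_pos": [0, 0, 0.59], "rot": [0, 0, 0], "fingers": 0.4}, {"delta_pos": [0, 0, 0], "rot": [0, 0, 0], "fingers": 0.4}, {"delta_pos": [0, 0, 0], "rot": [0, 0, 0], "fingers": 1}, {"delta_pos": [0, 0, 0], "rot": [0, 0, 0], "fingers": 1}, {"delta_pos": [0, 0, 0], "rot": [0, 0, 0], "fingers": 1}, {"delta_pos": [0, 0, 0], "rot": [0, 0, 0], "fingers": 1}, {"delta_pos": [0, 0, 0], "rot": [0, 0, 0], "fingers": 1}, {"delta_pos": [0, 0, 0], "rot": [0, 0, 0], "fingers": 1}]' --squeeze 20

```text
clock: 5.45
tcp_pos: [0.4858, -0.1408, 0.0633]
orientation: [-0.0, 0.813, 0.582, -0.001]
wrist_force: [-4.0, 0.8, 6.1]
finger_gap: 0.0115
```

Emit:
arm_command --rows '[{"delta_pos": [0, 0, 0], "rot": [0, 0, 0.018], "fingers": 1}, {"delta_pos": [0, 0, 0], "rot": [0, 0, 0.018], "fingers": 1}, {"delta_pos": [0, 0, 0], "rot": [0, 0, 0.018], "fingers": 1}, {"delta_pos": [0, 0, 0], "rot": [0, 0, 0.018], "fingers": 1}, {"delta_pos": [0, 0, 0], "rot": [0, 0, 0.018], "fingers": 1}, {"delta_pos": [0, 0, 0], "rot": [0, 0, 0.018], "fingers": 1}, {"delta_pos": [0, 0, 0], "rot": [0, 0, 0.018], "fingers": 1}, {"delta_pos": [0, 0, 0], "rot": [0, 0, 0.018], "fingers": 1}, {"delta_pos": [0, 0, 0], "rot": [0, 0, 0.018], "fingers": 1}, {"delta_pos": [0, 0, 0], "rot": [0, 0, 0.018], "fingers": 1}, {"delta_pos": [0, 0, 0], "rot": [0, 0, 0.018], "fingers": 1}, {"delta_pos": [0, 0, 0], "rot": [0, 0, 0], "fingers": 1}, {"delta_pos": [0, 0, 0], "rot": [0, 0, 0], "fingers": 1}]'

```text
clock: 6.75
tcp_pos: [0.4854, -0.1403, 0.0633]
orientation: [-0.0, 1.0, -0.001, -0.001]
wrist_force: [-5.1, 2.8, 7.6]
finger_gap: 0.0112
```

```bash
python3 -c "
from h import *
go(None); print(env.get_state()['ft_torque'])"
```

```text
t 6.75 tcp [ 485.4 -140.3   63.3] psi -0.14 tiltz [-0.002  0.001 -1.   ] gap 11.2 F [-5.1  2.8  7.6] j [-0.44  0.3  -0.41  0.86  0.    2.7 ]
[ 0.49476861  1.15421511 -0.03252849]
```

Emit:
arm_command --rows '[{"delta_pos": [0, 0, 0], "rot": [0, 0, 0.004], "fingers": 1}, {"delta_pos": [0, 0, 0], "rot": [0, 0, 0], "fingers": 1}, {"delta_pos": [0, 0, 0], "rot": [0, 0, 0], "fingers": 0.4}, {"delta_pos": [0, 0, 0], "rot": [0, 0, 0], "fingers": 0.4}, {"delta_pos": [0, 0, 0], "rot": [0, 0, 0], "fingers": 0.4}, {"delta_pos": [0, 0, 0], "rot": [0, 0, 0], "fingers": 0.4}, {"delta_pos": [0, 0, -0.5], "rot": [0, 0, 0], "fingers": 0.4}, {"delta_pos": [0, 0, -0.9], "rot": [0, 0, 0], "fingers": 0.4}, {"delta_pos": [0, 0, -0.9], "rot": [0, 0, 0], "fingers": 0.4}, {"delta_pos": [0, 0, -0.9], "rot": [0, 0, 0], "fingers": 0.4}]'

```text
clock: 7.75
tcp_pos: [0.4868, -0.1411, 0.1282]
orientation: [0.0, 1.0, -0.014, 0.0]
wrist_force: [0.3, -0.3, 0.6]
finger_gap: 0.0511
```

Emit:
arm_command --rows '[{"delta_pos": [0, 0, 0], "rot": [0, 0, -0.0225], "fingers": 0.4}, {"delta_pos": [0, 0, 0], "rot": [0, 0, -0.0225], "fingers": 0.4}, {"delta_pos": [0, 0, 0], "rot": [0, 0, -0.0225], "fingers": 0.4}, {"delta_pos": [0, 0, 0], "rot": [0, 0, -0.0225], "fingers": 0.4}, {"delta_pos": [0, 0, 0], "rot": [0, 0, -0.0225], "fingers": 0.4}, {"delta_pos": [0, 0, 0], "rot": [0, 0, -0.0225], "fingers": 0.4}, {"delta_pos": [0, 0, 0], "rot": [0, 0, -0.0225], "fingers": 0.4}, {"delta_pos": [0, 0, 0], "rot": [0, 0, -0.0225], "fingers": 0.4}, {"delta_pos": [0, 0, 0], "rot": [0, 0, -0.0225], "fingers": 0.4}, {"delta_pos": [0, 0, 0], "rot": [0, 0, -0.0225], "fingers": 0.4}, {"delta_pos": [0, 0, 0], "rot": [0, 0, -0.0225], "fingers": 0.4}, {"delta_pos": [0, 0, 0], "rot": [0, 0, 0], "fingers": 0.4}, {"delta_pos": [0, 0, 0], "rot": [0, 0, 0], "fingers": 0.4}]'

```text
clock: 9.05
tcp_pos: [0.4868, -0.1411, 0.1274]
orientation: [0.0, 0.723, 0.69, 0.0]
wrist_force: [-0.1, 0.2, -0.1]
finger_gap: 0.0508
```

```bash
python3 -c "
from h import *
go([.5973,-.028,.1])"
```

```text
t 9.05 tcp [ 486.8 -141.1  127.4] psi 87.33 tiltz [ 0.001 -0.    -1.   ] gap 50.8 F [-0.1  0.2 -0.1] j [-0.44  0.24 -0.32  1.01 -0.    1.18]
delta units [5.906 5.254 1.37 ]
```

Emit:
arm_command --rows '[{"delta_pos": [0.984, 0.876, 0], "rot": [0, 0, 0], "fingers": 0.4}, {"delta_pos": [0.984, 0.876, 0], "rot": [0, 0, 0], "fingers": 0.4}, {"delta_pos": [0.984, 0.876, 0], "rot": [0, 0, 0], "fingers": 0.4}, {"delta_pos": [0.984, 0.876, 0], "rot": [0, 0, 0], "fingers": 0.4}, {"delta_pos": [0.984, 0.876, 0], "rot": [0, 0, 0], "fingers": 0.4}, {"delta_pos": [0.984, 0.876, 0], "rot": [0, 0, 0], "fingers": 0.4}, {"delta_pos": [0, 0, 0.7], "rot": [0, 0, -0.0075], "fingers": 0.4}, {"delta_pos": [0, 0, 0.6], "rot": [0, 0, 0], "fingers": 0.4}, {"delta_pos": [0, 0, 0], "rot": [0, 0, 0], "fingers": 0.4}, {"delta_pos": [0, 0, 0], "rot": [0, 0, 0], "fingers": 0.4}]'

```text
clock: 10.05
tcp_pos: [0.596, -0.0279, 0.1005]
orientation: [-0.001, 0.707, 0.708, -0.0]
wrist_force: [0.3, -0.2, -0.1]
finger_gap: 0.0515
```

```bash
python3 -c "
from h import *
go([.5973,-.028,.008])
a,_=env.read_camera('top');b,_=env.read_camera('side')
cv2.imwrite('pics/c3.png',np.vstack([cv2.resize(a[220:330,190:410],(600,300),interpolation=2),cv2.resize(b[190:350,220:460],(450,300),interpolation=2) if 0 else cv2.resize(b[200:345,220:510],(600,300),interpolation=2)]))
"
```

```text
t 10.05 tcp [596.  -27.9 100.5] psi 90.09 tiltz [-0.001  0.    -1.   ] gap 51.5 F [ 0.3 -0.2 -0.1] j [-0.18  0.42 -0.12  1.03 -0.    1.39]
delta units [-0.005  0.072  4.625]
```

View pics/c3.png

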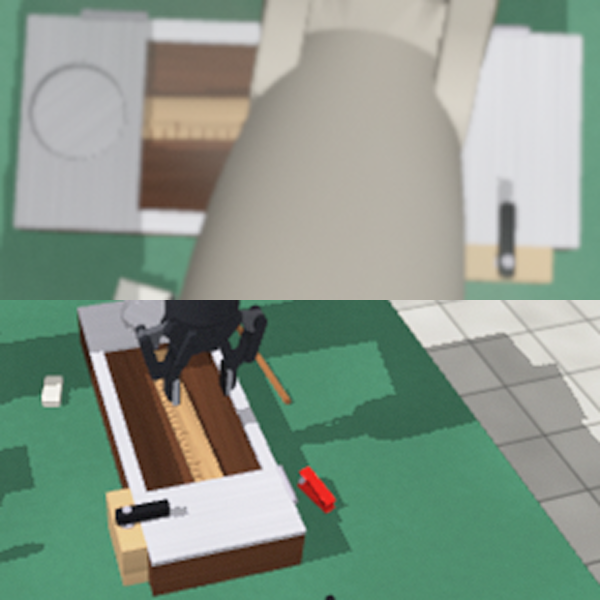

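The turnbutton lies squarely across the lid, and the fingers straddle the ruler. I'll descend and grip it.

Emit:
arm_command --rows '[{"delta_pos": [0, 0.07, 0.9], "rot": [0, 0, 0], "fingers": 0.4}, {"delta_pos": [0, 0, 0.9], "rot": [0, 0, 0], "fingers": 0.4}, {"delta_pos": [0, 0, 0.9], "rot": [0, 0, 0], "fingers": 0.4}, {"delta_pos": [0, 0, 0.9], "rot": [0, 0, 0], "fingers": 0.4}, {"delta_pos": [0, 0, 0.7], "rot": [0, 0, 0], "fingers": 0.4}, {"delta_pos": [0, 0, 0.36], "rot": [0, 0, 0], "fingers": 0.4}, {"delta_pos": [0, 0, 0], "rot": [0, 0, 0], "fingers": 0.4}, {"delta_pos": [0, 0, 0], "rot": [0, 0, 0], "fingers": 1}, {"delta_pos": [0, 0, 0], "rot": [0, 0, 0], "fingers": 1}, {"delta_pos": [0, 0, 0], "rot": [0, 0, 0], "fingers": 1}, {"delta_pos": [0, 0, 0], "rot": [0, 0, 0], "fingers": 1}, {"delta_pos": [0, 0, 0], "rot": [0, 0, 0], "fingers": 1}, {"delta_pos": [0, 0, 0], "rot": [0, 0, 0], "fingers": 1}]' --squeeze 50

```text
clock: 11.45
tcp_pos: [0.5999, -0.0281, 0.01]
orientation: [0.002, 0.706, 0.708, 0.001]
wrist_force: [-2.2, -0.6, 10.6]
finger_gap: 0.0296
```

```bash
python3 -c "
from h import *
go(None)"
```

```text
t 11.45 tcp [599.9 -28.1  10. ] psi 90.2 tiltz [ 0.004 -0.001 -1.   ] gap 29.6 F [-2.2 -0.6 10.6] j [-0.18  0.51 -0.23  0.83 -0.    1.39]
```

Emit:
arm_command --rows '[{"delta_pos": [0, 0, -0.2], "rot": [0, 0, 0], "fingers": 1}, {"delta_pos": [0, 0, -0.2], "rot": [0, 0, 0], "fingers": 1}, {"delta_pos": [0, 0, 0], "rot": [0, 0, 0], "fingers": 1}, {"delta_pos": [0, 0, 0], "rot": [0, 0, 0], "fingers": 1}]' --squeeze 70

```text
clock: 11.85
tcp_pos: [0.598, -0.0276, 0.0155]
orientation: [-0.0, 0.706, 0.708, -0.0]
wrist_force: [0.5, 0.5, -1.0]
finger_gap: 0.0282
```

```bash
python3 -c "
from h import *
go(None)
a,_=env.read_camera('top');b,_=env.read_camera('side')
cv2.imwrite('pics/c4.png',np.vstack([cv2.resize(a[220:330,190:410],(600,300),interpolation=2),cv2.resize(b[200:325,240:400],(600,300),interpolation=2)]))
"
```

```text
t 11.85 tcp [598.  -27.6  15.5] psi 90.21 tiltz [-0. -0. -1.] gap 28.2 F [ 0.5  0.5 -1. ] j [-0.18  0.5  -0.22  0.84 -0.    1.39]
```

View pics/c4.png

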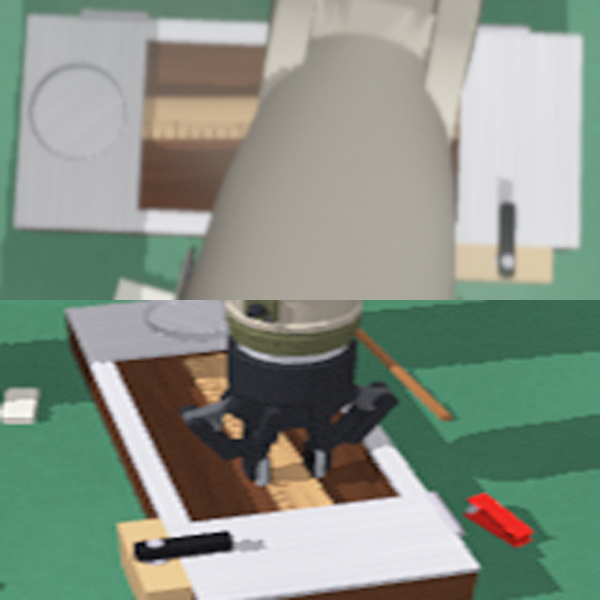

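```bash
python3 -c "
from h import *
im=cv2.imread('pics/side0.png')
for y in range(110,186,5):
  p=proj('side',[.604,y/1000,.013])[0]; x,yy=p.round().astype(int); print(y,p.round(1),im[yy,x])
print(proj('side',[.60,.1315,.051]))
"
```

```text
110 [302.7 237.2] [120 170 215]
115 [302.2 236. ] [122 172 218]
120 [301.6 234.8] [118 169 215]
125 [301.1 233.5] [121 170 216]
130 [300.6 232.3] [120 170 216]
135 [300.1 231.1] [101 143 181]
140 [299.6 230. ] [ 83 119 150]
145 [299.1 228.8] [ 87 121 154]
150 [298.6 227.6] [ 86 121 153]
155 [298.1 226.4] [ 83 121 152]
160 [297.6 225.3] [ 86 123 155]
165 [297.1 224.1] [ 66  96 125]
170 [296.6 223. ] [36 53 80]
175 [296.1 221.8] [26 41 74]
180 [295.6 220.7] [ 92  94 110]
185 [295.2 219.5] [160 156 156]
[[298.93509972 221.16723582]]
```

The side view shows the ruler's +y end at world y≈167 mm, with brown floor beyond it. The wall is at ≈217 mm, so I'll slide the ruler 44 mm.

Emit:
arm_command --rows '[{"delta_pos": [0.2, 0, 0], "rot": [0, 0, 0], "fingers": 1}, {"delta_pos": [0.2, 0, 0], "rot": [0, 0, 0], "fingers": 1}, {"delta_pos": [0.2, 0, 0], "rot": [0, 0, 0], "fingers": 1}, {"delta_pos": [0.2, 0, 0], "rot": [0, 0, 0], "fingers": 1}, {"delta_pos": [0.2, 0, 0], "rot": [0, 0, 0], "fingers": 1}, {"delta_pos": [0.2, 0, 0], "rot": [0, 0, 0], "fingers": 1}, {"delta_pos": [0.2, 0, 0], "rot": [0, 0, 0], "fingers": 1}, {"delta_pos": [0.2, 0, 0], "rot": [0, 0, 0], "fingers": 1}, {"delta_pos": [0.2, 0, 0], "rot": [0, 0, 0], "fingers": 1}, {"delta_pos": [0.2, 0, 0], "rot": [0, 0, 0], "fingers": 1}, {"delta_pos": [0.2, 0, 0], "rot": [0, 0, 0], "fingers": 1}, {"delta_pos": [0, 0, 0], "rot": [0, 0, 0], "fingers": 1}]' --squeeze 60

```text
clock: 13.15
tcp_pos: [0.5979, 0.017, 0.0157]
orientation: [-0.0, 0.706, 0.709, -0.0]
wrist_force: [-0.6, 0.2, -0.7]
finger_gap: 0.0283
```

```bash
python3 -c "
from h import *
go(None)
b,_=env.read_camera('side')
cv2.imwrite('pics/c5.png',cv2.resize(b[200:325,240:400],(640,500),interpolation=2))
"
```

```text
t 13.15 tcp [597.9  17.   15.7] psi 90.26 tiltz [-0. -0. -1.] gap 28.3 F [-0.6  0.2 -0.7] j [-0.11  0.5  -0.22  0.84 -0.    1.46]
```

View pics/c5.png

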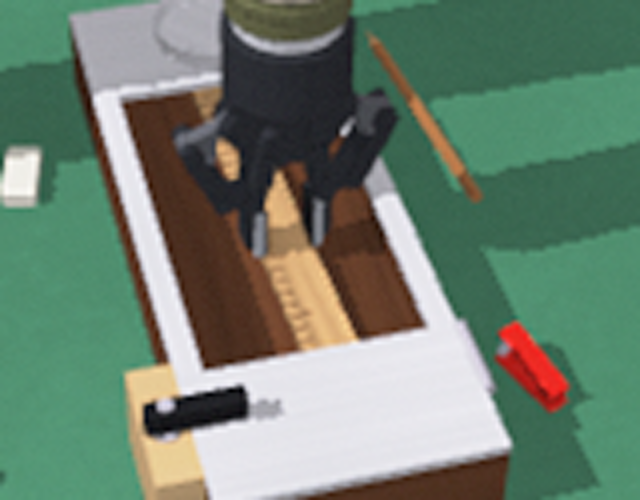

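The ruler is still held (gap 28 mm, no contact force). Next I tilt it about its lower +y end, 1.5° per row.

Emit:
arm_command --rows '[{"delta_pos": [0.003, 0, -0.255], "rot": [0, -0.00417, 0], "fingers": 1}, {"delta_pos": [0.003, 0, -0.255], "rot": [0, -0.00417, 0], "fingers": 1}, {"delta_pos": [0.003, 0, -0.255], "rot": [0, -0.00417, 0], "fingers": 1}, {"delta_pos": [0.003, 0, -0.255], "rot": [0, -0.00417, 0], "fingers": 1}, {"delta_pos": [0.003, 0, -0.255], "rot": [0, -0.00417, 0], "fingers": 1}, {"delta_pos": [0.003, 0, -0.255], "rot": [0, -0.00417, 0], "fingers": 1}, {"delta_pos": [0.003, 0, -0.255], "rot": [0, -0.00417, 0], "fingers": 1}, {"delta_pos": [0.003, 0, -0.255], "rot": [0, -0.00417, 0], "fingers": 1}, {"delta_pos": [0.003, 0, -0.255], "rot": [0, -0.00417, 0], "fingers": 1}, {"delta_pos": [0.003, 0, -0.255], "rot": [0, -0.00417, 0], "fingers": 1}, {"delta_pos": [0.003, 0, -0.255], "rot": [0, -0.00417, 0], "fingers": 1}, {"delta_pos": [0, 0, 0], "rot": [0, 0, 0], "fingers": 1}, {"delta_pos": [0, 0, 0], "rot": [0, 0, 0], "fingers": 1}]'

```text
clock: 14.5
tcp_pos: [0.598, 0.0247, 0.071]
orientation: [0.102, 0.698, 0.701, -0.101]
wrist_force: [0.3, 0.8, -1.9]
finger_gap: 0.0283
```

```bash
python3 -c "
from h import *
go(None)
b,_=env.read_camera('side')
cv2.imwrite('pics/c6.png',cv2.resize(b[180:325,220:420],(700,508),interpolation=2))
"
```

```text
t 14.5 tcp [598.   24.7  71. ] psi 90.25 tiltz [ 0.001 -0.284 -0.959] gap 28.3 F [ 0.3  0.8 -1.9] j [ 0.05  0.48 -0.14  0.96 -0.29  1.62]
```

View pics/c6.png

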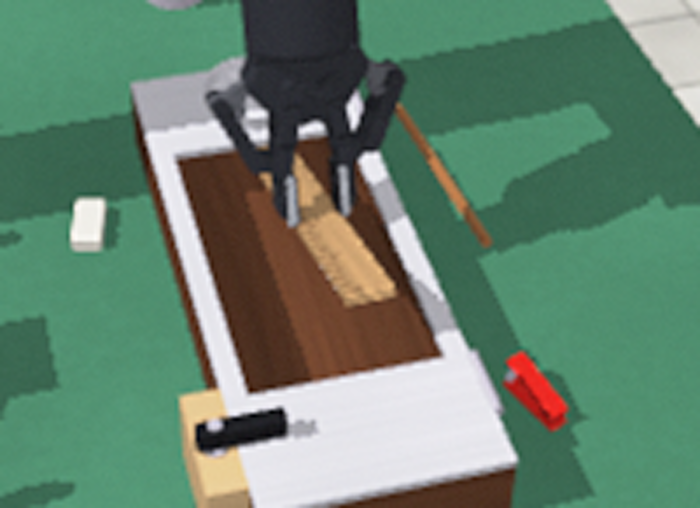

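```bash
python3 -c "
from h import *
for z in (.05,.06,.07,.08,.09,.103):
  print(z,proj('side',[[.598-.016,-.086,z],[.598+.016,-.086,z]]).round(1).tolist())
print([ (220+x/3.5,180+y/3.5) for x,y in((347,306),(396,291))])
"
```

```text
0.05 [[317.1, 282.6], [330.6, 279.7]]
0.06 [[317.2, 279.6], [330.8, 276.7]]
0.07 [[317.3, 276.5], [331.0, 273.6]]
0.08 [[317.4, 273.3], [331.2, 270.5]]
0.09 [[317.5, 270.2], [331.4, 267.3]]
0.103 [[317.6, 266.0], [331.6, 263.1]]
[(319.1428571428571, 267.42857142857144), (333.1428571428571, 263.1428571428571)]
```

The ruler end measures about 102 mm high, as predicted. Now I draw it out slantwise along its own axis.

Emit:
arm_command --rows '[{"delta_pos": [-0.3, 0, 0], "rot": [0, 0, 0], "fingers": 1}, {"delta_pos": [-0.5, 0, 0], "rot": [0, 0, 0], "fingers": 1}, {"delta_pos": [-0.5, 0, 0], "rot": [0, 0, 0], "fingers": 1}, {"delta_pos": [-0.5, 0, 0], "rot": [0, 0, 0], "fingers": 1}, {"delta_pos": [-0.5, 0, 0], "rot": [0, 0, 0], "fingers": 1}, {"delta_pos": [-0.5, 0, 0], "rot": [0, 0, 0], "fingers": 1}, {"delta_pos": [-0.5, 0, 0], "rot": [0, 0, 0], "fingers": 1}, {"delta_pos": [-0.5, 0, 0], "rot": [0, 0, 0], "fingers": 1}, {"delta_pos": [-0.5, 0, 0], "rot": [0, 0, 0], "fingers": 1}, {"delta_pos": [-0.5, 0, 0], "rot": [0, 0, 0], "fingers": 1}, {"delta_pos": [-0.3, 0, 0], "rot": [0, 0, 0], "fingers": 1}, {"delta_pos": [0, 0, 0], "rot": [0, 0, 0], "fingers": 1}]'

```text
clock: 15.75
tcp_pos: [0.5985, -0.0743, 0.1004]
orientation: [0.102, 0.699, 0.701, -0.101]
wrist_force: [0.1, -1.3, -1.0]
finger_gap: 0.028
```

```bash
python3 -c "
from h import *
go(None)
a,_=env.read_camera('top');b,_=env.read_camera('side')
cv2.imwrite('pics/c7.png',np.vstack([cv2.resize(a[220:330,190:410],(600,300),interpolation=2),cv2.resize(b[200:325,240:400],(600,300),interpolation=2)]))
"
```

```text
t 15.75 tcp [598.5 -74.3 100.4] psi 90.15 tiltz [ 0.001 -0.284 -0.959] gap 28.0 F [ 0.1 -1.3 -1. ] j [-0.12  0.43 -0.15  0.96 -0.29  1.45]
```

View pics/c7.png

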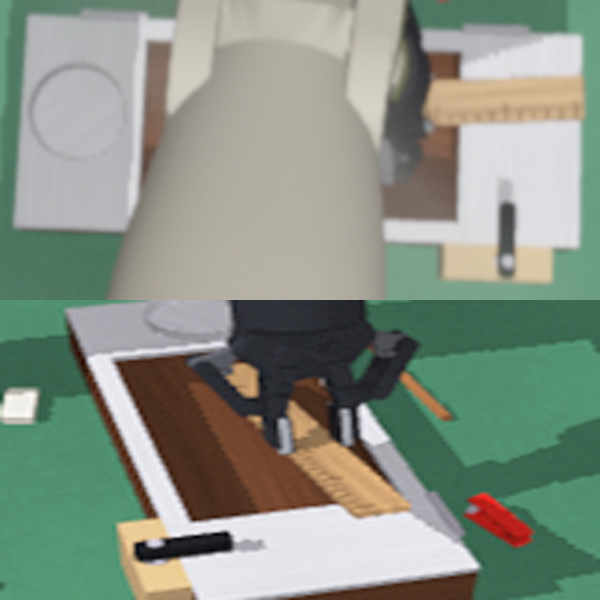

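The ruler is drawn out, and its lower end is at y≈112 mm, clear of the +y cover edge at 132 mm. Now I lift straight up.

Emit:
arm_command --rows '[{"delta_pos": [-0.08, 0, -0.27], "rot": [0, 0, 0], "fingers": 1}, {"delta_pos": [-0.17, 0, -0.575], "rot": [0, 0, 0], "fingers": 1}, {"delta_pos": [-0.17, 0, -0.575], "rot": [0, 0, 0], "fingers": 1}, {"delta_pos": [-0.17, 0, -0.575], "rot": [0, 0, 0], "fingers": 1}, {"delta_pos": [-0.17, 0, -0.575], "rot": [0, 0, 0], "fingers": 1}, {"delta_pos": [-0.17, 0, -0.575], "rot": [0, 0, 0], "fingers": 1}, {"delta_pos": [-0.17, 0, -0.575], "rot": [0, 0, 0], "fingers": 1}, {"delta_pos": [-0.17, 0, -0.575], "rot": [0, 0, 0], "fingers": 1}, {"delta_pos": [-0.17, 0, -0.575], "rot": [0, 0, 0], "fingers": 1}, {"delta_pos": [-0.17, 0, -0.575], "rot": [0, 0, 0], "fingers": 1}, {"delta_pos": [-0.17, 0, -0.575], "rot": [0, 0, 0], "fingers": 1}, {"delta_pos": [-0.08, 0, -0.27], "rot": [0, 0, 0], "fingers": 1}, {"delta_pos": [0, 0, 0], "rot": [0, 0, 0], "fingers": 1}, {"delta_pos": [0, 0, 0], "rot": [0, 0, 0], "fingers": 1}, {"delta_pos": [0, 0, 0], "rot": [0, 0, 0], "fingers": 1}]'

```text
clock: 17.35
tcp_pos: [0.5979, -0.0732, 0.2304]
orientation: [0.101, 0.698, 0.701, -0.102]
wrist_force: [-0.1, -0.1, -1.5]
finger_gap: 0.0286
```

```bash
python3 -c "
from h import *
go(None)
a,_=env.read_camera('top');b,_=env.read_camera('side')
cv2.imwrite('pics/c8.png',np.hstack([cv2.resize(a[180:360,180:420],(400,300),interpolation=2),cv2.resize(b[130:370,180:500],(400,300),interpolation=2)]))
"
```

```text
t 17.35 tcp [597.9 -73.2 230.4] psi 90.24 tiltz [-0.    -0.284 -0.959] gap 28.6 F [-0.1 -0.1 -1.5] j [-0.11  0.35  0.07  1.25 -0.29  1.45]
```

View pics/c8.png

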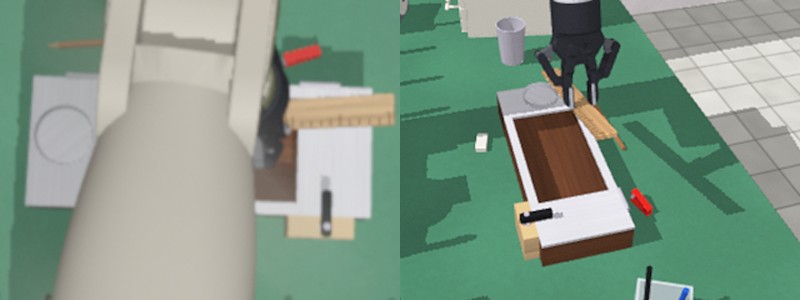

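The ruler hangs freely above the chest, with its lower end at about 175 mm. The lid is shut, the turnbutton is across, and the bystanders look untouched. I'm handing in.

```bash
python3 -c "
from workcell import env
print(env.hand_in())"
```

```text
the job is handed in; nothing more can be done
None
```

I turned the turnbutton squarely across the lid, then gripped the ruler and slid it about 44 mm towards the +y wall. I tilted it 16.5°, drew it out slantwise with its −y end first, and lifted it clear. I handed in at about 17.5 s of the 51 s allowed; no verdict was reported.

**Last checks:**
- **Ruler:** it is still in the gripper, with its lower end at about 175 mm and its upper end at about 263 mm. Both heights are worked out from the tool pose. The tilt itself was confirmed in the side view, where the raised end measured about 102 mm against 103 mm expected. The wrist force is only about 1.5 N.
- **Lid and turnbutton:** in the last pictures the lid is shut and the turnbutton lies across it.
- **Other things on the desk:** nothing appears to have moved, though the arm hid part of the desk in the top view. I judged this by eye only.

**What disagreed:**
- **Finger opening:** it reads about 28.5 mm on the 32 mm ruler. I put this down to the fingers giving under the squeeze, because the hold stayed firm throughout.
- **Grasp force:** the fingertips pressed on the chest floor with about 10 N while gripping, well under the limit.

One move call was refused for a missing field and resent; nothing moved in between. I viewed 11 pictures, one over the budget.

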